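Check a coffee tamper's spring on the kitchen scale

TASK

Stand the coffee tamper from the cork coaster on the kitchen scale and push its handle down until the dark flange is level with the red line; hold it there for about a second to read the scale, without driving the spring to its stop or the scale past 25 N. If the needle then stands in the green band the spring is sound: seat the tamper upright in the recess of the wooden stand; if it stays short of the green, stand it upright in the blue repair tray. Leave the spare tamper on the white coaster and the things around as they are.

Things in the scene. Friction and masses are not known exactly. Their poses are not given: they have to be found in the camera images.
- cork_coaster_top (a point): middle of the upper face of a round light brown cork coaster, 84 mm across, 6 mm thick, lying on the worktop; the tamper to be checked starts on it
- white_coaster_top (a point): middle of the upper face of a round white ceramic coaster, 84 mm across, 6 mm thick; the spare tamper starts on it and stays there
- pan_top (a point): middle of the upper face of the round steel pan (132 mm across) of a white spring kitchen scale; unloaded it is 66 mm above the worktop. It sinks 1 mm for every 2 N of load, so it gives way while you press; overload begins at 25 N in all (12.5 mm)
- scale_needle (a joint): angle in rad of the orange needle on the sloping dial at the scale's front: 0 with no load, clockwise 0.176 rad per N on the pan; 26 black strokes for 0 to 25 N, every fifth longer. Green band from 16 N (2.82 rad) to 23 N (4.05 rad), then red. The load is the push plus the weight of what stands on the pan (a tamper weighs 3.4 N)
- stand_seat (a point): middle of the recess floor of the dark wooden tamper stand, a block 92 x 92 x 18 mm with a round recess 60 mm wide and 10 mm deep; the floor is 8 mm above the worktop
- tray_floor (a point): middle of the inner floor (4 mm above the worktop) of the blue open repair tray, 100 x 100 x 22 mm, walls 4 mm
- mug_mid (a point): green and white mug, 64 x 89 x 48 mm, a bystander; point half-way up
- garlic_mid (a point): white garlic bulb, 60 x 57 x 58 mm, a bystander; point half-way up
- jar_mid (a point): spice jar with a red cap, 45 mm across, 106 mm tall, a bystander; point half-way up
- tamper_a_mid (a point): coffee tamper, one of two that look alike (one spring is sound, one tired; only pressing shows which). 112 mm tall, 0.35 kg. Steel foot 52 mm across, 9 mm thick; open coil spring 13 to 60 mm up; then a dark flange 38 mm across and a round wooden handle 30 mm across, grip 75 to 108 mm up. Point on the axis, fixed to the foot, 56 mm above its underside; z up
- tamper_a_line (a point): point on that tamper's axis level with its red line, 46 mm above the underside, fixed to the foot. The red line is on two thin upright tongues of the foot (24 mm from the axis, tops 54 mm up). Handle and flange slide down against the spring, 20 mm at most (coils bind); the flange's lower edge, 60 mm up when free, meets the line after 14 mm
- tamper_a_top (a point): middle of the flat top of that tamper's handle: 56 mm above _mid when free, 42 mm when the flange is at the red line. Push needed there: about 15 N for a sound spring (5.5 N to start, then 0.7 N per mm), about 8 N for a tired one (3.5 N to start, then 0.35 N per mm)
- tamper_a_seat (a point): hidden spring seat inside that tamper's foot, 46 mm below _mid; it sits 0.3 mm higher with a tired spring and 0.3 mm lower with a sound one, less than the error of the readings, so only the push tells them apart
- tamper_b_mid (a point): coffee tamper, one of two that look alike (one spring is sound, one tired; only pressing shows which). 112 mm tall, 0.35 kg. Steel foot 52 mm across, 9 mm thick; open coil spring 13 to 60 mm up; then a dark flange 38 mm across and a round wooden handle 30 mm across, grip 75 to 108 mm up. Point on the axis, fixed to the foot, 56 mm above its underside; z up
- tamper_b_line (a point): point on that tamper's axis level with its red line, 46 mm above the underside, fixed to the foot. The red line is on two thin upright tongues of the foot (24 mm from the axis, tops 54 mm up). Handle and flange slide down against the spring, 20 mm at most (coils bind); the flange's lower edge, 60 mm up when free, meets the line after 14 mm
- tamper_b_top (a point): middle of the flat top of that tamper's handle: 56 mm above _mid when free, 42 mm when the flange is at the red line. Push needed there: about 15 N for a sound spring (5.5 N to start, then 0.7 N per mm), about 8 N for a tired one (3.5 N to start, then 0.35 N per mm)
- tamper_b_seat (a point): hidden spring seat inside that tamper's foot, 46 mm below _mid; it sits 0.3 mm higher with a tired spring and 0.3 mm lower with a sound one, less than the error of the readings, so only the push tells them apart
Things that resemble listed ones, but are neither listed nor needed, are in the scene too. Of the things like the part that bears white_coaster_top, leave any that is purple or yellow; of the rest the smaller one is meant.

How it is judged (in metres and radians):
On the way:
1. the tamper from the cork coaster stands upright on the scale, pressed to the red line (14 mm of travel, 3 mm either way) through the scale, for half a second (((horizontal distance between tamper_a_mid and pan_top below 0.04 m and z of tamper_a_mid in the frame of pan_top between 0.052 and 0.06 m and angle between tamper_a_mid's own z axis and vertical below 0.1 rad and z of tamper_a_top in the frame of tamper_a_mid between 0.039 and 0.045 m and value of joint scale_needle above 1.7 rad and horizontal distance between tamper_b_mid and white_coaster_top below 0.02 m) or (horizontal distance between tamper_b_mid and pan_top below 0.04 m and z of tamper_b_mid in the frame of pan_top between 0.052 and 0.06 m and angle between tamper_b_mid's own z axis and vertical below 0.1 rad and z of tamper_b_top in the frame of tamper_b_mid between 0.039 and 0.045 m and value of joint scale_needle above 1.7 rad and horizontal distance between tamper_a_mid and white_coaster_top below 0.02 m))), for 0.5 s.
At the end, for the whole second after the job is handed in: The checked tamper stands upright (0.1 rad) and at rest: if it read green, on the stand's recess floor within 8 mm of its centre; if short of green, on the blue tray's floor within 30 mm of its centre. The spare stands upright within 20 mm of the white coaster's middle (((angle between each of tamper_a_mid, tamper_b_mid's own z axis and vertical below 0.1 rad and horizontal distance between tamper_b_mid and white_coaster_top below 0.02 m and ((horizontal distance between tamper_a_mid and stand_seat below 0.008 m and z of tamper_a_mid in the frame of stand_seat between 0.05 and 0.061 m and z of tamper_a_seat in the frame of tamper_a_mid below -0.046 m) or (horizontal distance between tamper_a_mid and tray_floor below 0.03 m and z of tamper_a_mid in the frame of tray_floor between 0.05 and 0.061 m and z of tamper_a_seat in the frame of tamper_a_mid above -0.046 m))) or (angle between each of tamper_b_mid, tamper_a_mid's own z axis and vertical below 0.1 rad and horizontal distance between tamper_a_mid and white_coaster_top below 0.02 m and ((horizontal distance between tamper_b_mid and stand_seat below 0.008 m and z of tamper_b_mid in the frame of stand_seat between 0.05 and 0.061 m and z of tamper_b_seat in the frame of tamper_b_mid below -0.046 m) or (horizontal distance between tamper_b_mid and tray_floor below 0.03 m and z of tamper_b_mid in the frame of tray_floor between 0.05 and 0.061 m and z of tamper_b_seat in the frame of tamper_b_mid above -0.046 m))))); the robot touches nothing.
It fails at once if the spring is driven to its stop (more than 18.5 mm of travel) (z of tamper_a_top in the frame of tamper_a_mid below 0.0375 m or z of tamper_b_top in the frame of tamper_b_mid below 0.0375 m).
It fails at once if both tampers have been moved (distance of each of tamper_a_mid, tamper_b_mid from where it was at the start of the episode above 0.03 m).
It fails at once if the scale is loaded past 25 N (value of joint scale_needle above 4.45 rad).
It fails at once if the mug, the spice jar or the garlic is pushed more than 30 mm (distance of any of mug_mid, garlic_mid, jar_mid from where it was at the start of the episode above 0.03 m).
It also fails if it takes over 45 s, if anything falls off the work surface, if the arm or the gripper's body presses on something with over 40 N, if the wrist force passes 120 N, or if a joint passes its speed limit or range.

ROBOT

A 6-joint arm with a two-finger parallel gripper is mounted at the origin on a cart in front of the work surface, level with it; the furniture and walls round the work are solid. World frame = base frame: x ahead of the robot, y to its left, z up, the work surface at z = 0. Lengths are in mm, angles in degrees, forces in N, time in s.
With the tool pointing down it reaches from about 350 to 950 mm from the base axis. Payload 17.4 kg.
Tool frame: the origin (TCP) lies on the centre line of the jaws, within the pads' length; the fingertips stand 19 mm ahead of it and the grasp point (between the pads) is the TCP; z points along the fingers, y is the line along which they close (so a half turn about z gives the same grasp; the last joint's range is limited). The gripper opens to 93 mm and grips with 3 to 60 N. Pads are 15 mm wide; open, the fingers measure 128 mm over their backs; the gripper's body (75 mm by 188 mm) begins 65 mm behind the grasp point.
Start: joints at [-78.255, 6.646, 82.598, -0, 90.757, -2.166], TCP at [162.275, -655.21, 237.646] pointing down, gripper open.
Joint ranges: [-162.19, 162.19], [-47.58, 125.68], [4.15, 143.07], [-65.23, 245.23], [0.69, 171.88], [-170.13, 170.13]. Speed limits (degrees/s): [108.29, 108.29, 127.2, 180, 180, 180].

INTERFACE

Orientations are given as [roll, pitch, yaw] about the fixed x, y, z axes, in that order (R = Rz(yaw) Ry(pitch) Rx(roll)).
In Python, from bench import status, vision, close_job gives the robot as it stands. The module is installed in compiled form; this text tells all that it offers.
- The arm moves only by the tool drive_tool, never from a script. Its argument "motion" is one flat list of numbers, 7 for each row, row after row: the turn, a rotation vector about the tool's x, y, z in rad, then the shift along the tool's x, y, z in cm, then the closure, from 0 (fully open) to 1 (shut). A call has 1 to 12 rows; each row is the pose to reach, as a shift and turn from the pose commanded when the call began, along the tool's axes at that moment; what a row does not reach only later rows make up. A row lasts 1/10 s, in which the tool goes at most 50 mm and 8.59 degrees, less where a joint would pass 70% of its speed; a pose out of reach is approached as far as the arm can. A call with a gripper value outside its range is refused whole. The fingers move at their own pace and stop on an object; the grip force is fixed at half the most. Time passes only in rows, so rows that repeat a pose let the fingers close. It gives the time, the measured TCP pose, the force, the opening and the grip force at its end, in the units of the state.
- status.get_state(): the state, without advancing time (a new reading comes with each control period).
- vision.snapshot(name): name is "scene" or "top"; returns the picture (480x640x3 uint8, blue, green, red); there is no depth.
- vision.get_calibration(name): a dict with "fovy" (degrees; the focal length in pixels is half the picture's height over the tangent of half this angle, whatever the lens; pixels are square), "cx", "cy" (the principal point, pixels), "k1" (the pictures are not rectified: a ray, as slopes to the right and down, at radius r is drawn at 1 + k1 r^2 times it, then the intrinsics apply), "R" (3x3) and "t" (3): a world point X has camera coordinates R X + t. Camera axes: x right, y down, z forward; pixel columns grow to the right and rows downward; lengths in mm; the calibration is good to about 2 mm. A picture is of the moment at which its call begins. get_calibration takes no time and is no camera call.
- close_job(): hands the job in; it is judged then, once.
The state is a dict: "t": time; "joints": joint angles; "joint_velocities": joint speeds; "joint_torque": joint torques, N m; "tcp_pos": TCP position; "eef_rot": TCP orientation; "force": force on the tool from outside, world axes, zero at the start; "wrist_torque": the same for the moment, N m; "gripper_width": opening from 0.0 (shut) to 1.0 (fully open); "grip_force": force on a finger pad.
Only numpy, scipy, OpenCV 4.12 (cv2) and the standard library are available. Lean on these libraries where they do the work, as an engineer would, in place of code of your own. Each camera call takes 0.05 s, during which the arm holds its last target. There are 200 camera calls.

## Working session

There is one attempt and no reset: what is moved stays moved. The work goes in short steps, Python scripts to look and compute and a tool call to move; the robot and the scene stay as the last step left them, time stands still between calls to the robot, and variables do not carry over. Pictures are saved under pics/ and viewed, at most 10 in all, crops included, and the job is handed in when it is done.

Besides the shell and the picture viewer there is one more tool, called after "Call:" as a command line: name --argument value ..., lists and objects as JSON in quotes. drive_tool: Moves the arm, as the interface text tells. Its arguments: {"type":"object","properties":{"motion":{"type":"array"}},"required":["motion"]}

```bash
mkdir -p pics
cat > h.py <<'E'
import numpy as np, cv2, json
from bench import status, vision
def snap(cam,name):
    im=vision.snapshot(cam); cv2.imwrite(f'pics/{name}.png',im); return im
def K(c):
    f=240/np.tan(np.radians(c['fovy'])/2); return f
def ray(cam,u,v):
    c=vision.get_calibration(cam); f=K(c); R=np.array(c['R']);t=np.array(c['t'])
    d=np.array([(u-c['cx'])/f,(v-c['cy'])/f]); s=d.copy()
    for _ in range(30): s=d/(1+c['k1']*(s@s))
    return -R.T@t, R.T@np.array([s[0],s[1],1])
def onz(cam,u,v,z):
    o,d=ray(cam,u,v); return o+d*(z-o[2])/d[2]
def proj(cam,X):
    c=vision.get_calibration(cam); f=K(c); p=np.array(c['R'])@np.array(X,float)+np.array(c['t'])
    s=p[:2]/p[2]; s=s*(1+c['k1']*(s@s)); return np.array([c['cx'],c['cy']])+f*s
E
python3 - <<'E'
from h import *
for c in('scene','top'):
    snap(c,c+'0'); k=vision.get_calibration(c); print(c,k['fovy'],k['k1'],ray(c,320,240))
s=status.get_state(); print(s)
E
```

```text
scene 46.0947212280449 0.00828433522670295 (array([  79.56424092, 1062.49327223,  841.72516864]), array([ 0.4092586 , -0.72067174, -0.55980535]))
top 50.09518378229771 0.0052030323461083145 (array([ 542.38716086,   92.95362212, 1423.96357651]), array([ 0.05337618,  0.0112076 , -0.99851343]))
{'t': 0.1, 'joints': array([-7.82544477e+01,  6.67122652e+00,  8.26294616e+01,  1.37866841e-03,
        9.07571716e+01, -2.16480870e+00]), 'joint_velocities': array([-0.00430082, -0.01400289, -0.15930116, -0.12926346, -0.07314798,
        0.14249294]), 'joint_torque': array([ 3.77147007e-03, -7.22889018e+01, -6.23863649e+01,  7.83133996e-02,
        2.27569195e-02, -6.44876809e-05]), 'tcp_pos': array([ 162.25043387, -655.05272429,  237.00738837]), 'eef_rot': array([-1.79942234e+02, -3.56317579e-03,  1.39103768e+01]), 'force': array([-0.73401098,  0.30465093, -0.41624401]), 'wrist_torque': array([ 0.0006713 , -0.00555232,  0.0416758 ]), 'grip_force': 0.0, 'gripper_width': 0.9994608108749499}
```

View pics/top0.png

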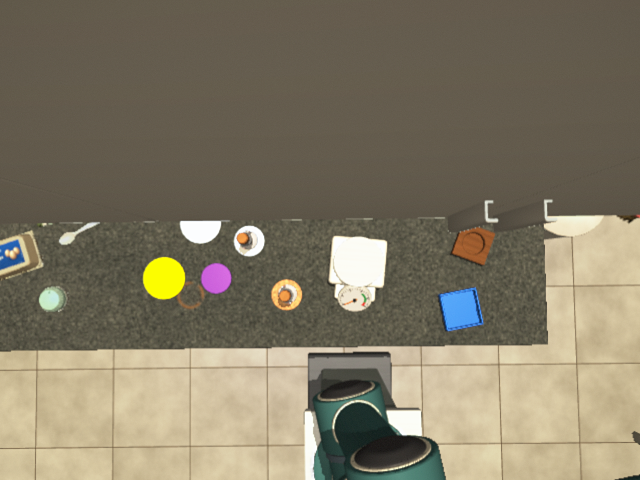

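View pics/scene0.png

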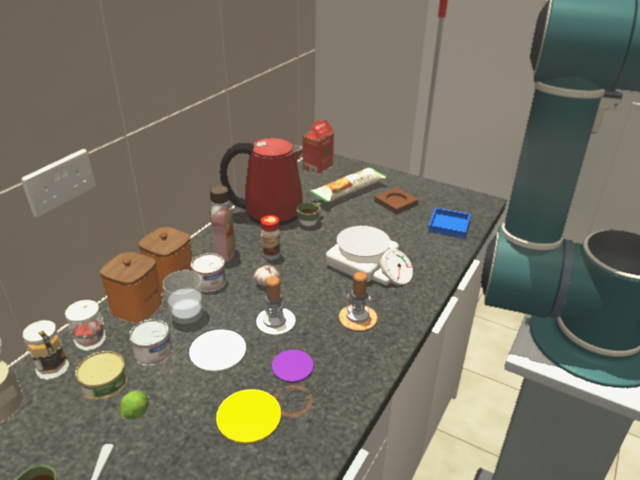

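The top view has x up and y to the left. The tamper on the cork coaster is near (287,295), the scale pan near (360,262), the stand recess near (473,244) and the tray near (461,310). The spare on the white coaster is at (249,240). In the scene view the tamper is at (358,300) and the dial at (397,266). I'll enlarge these for exact pixels.

Run:
```python
from h import *
t=cv2.imread('pics/top0.png'); s=cv2.imread('pics/scene0.png')
a=cv2.resize(t[215:335,230:496],None,fx=3,fy=3,interpolation=cv2.INTER_CUBIC)
b=cv2.resize(s[225:285,318:418],None,fx=4,fy=4,interpolation=cv2.INTER_CUBIC)
c=cv2.resize(s[265:330,330:384],None,fx=3.69,fy=3.69,interpolation=cv2.INTER_CUBIC)[:240]
d=cv2.resize(s[180:240,370:475],None,fx=1.9,fy=4*0.475,interpolation=cv2.INTER_CUBIC)
im=np.zeros((600,798,3),np.uint8); im[:360]=a; im[360:,:400]=b; im[360:,400:400+c.shape[1]]=c; im[360:360+d.shape[0],598:798]=d[:,:200]
cv2.imwrite('pics/crop1.png',im)
```

```text
(no output)
```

View pics/crop1.png

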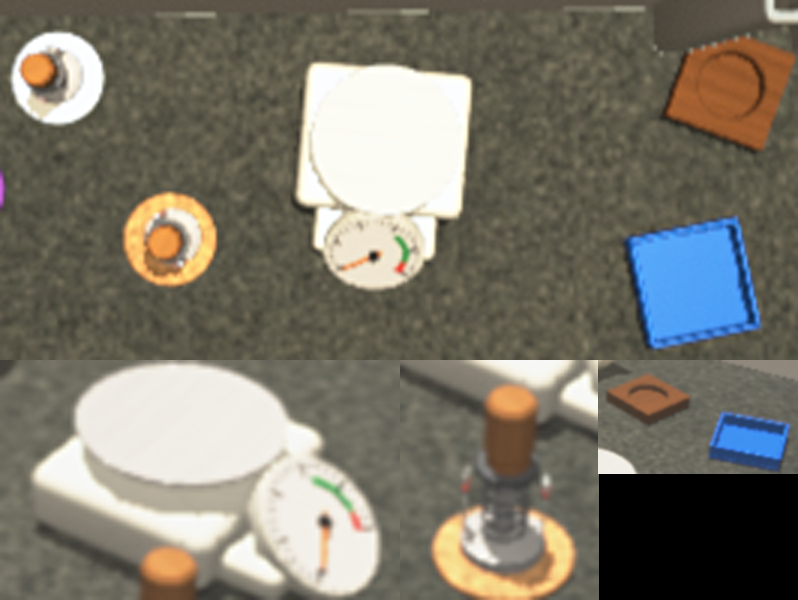

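Run:
```python
from h import *
np.set_printoptions(precision=1,suppress=True)
P=dict(cork=('top',286.7,294.7,6),atop=('top',285,295.7,118),pan=('top',359.5,261.5,66),stand=('top',473.5,243.5,18),tray=('top',461.2,309,22),spare=('top',249.3,241,6),cork_s=('scene',357.9,317.3,6),atop_s=('scene',360.1,275.3,118),pan_s=('scene',363.5,241,66),stand_s=('scene',396,199.5,18),tray_s=('scene',450,221,22),garlic=('scene',266,277,30),jar=('scene',270,240,53),mug=('scene',309,213,24),dialc=('top',354.5,300,60),dialb=('top',354.5,311,30),sparetop=('top',242.7,238.3,118),farscale=('top',334,237,40),edge=('top',350,346,0),c1=('top',372,236,0),trayA=('top',439.3,294,22),trayB=('top',475.3,287.7,22),standA=('top',459,227,18),standB=('top',452.5,253.5,18),standC=('top',484,265,18))
for k,v in P.items(): print(k,onz(*v))
for a in ('bottlered','kettle'): pass
print('kettle',onz('scene',272,215,0),'bottle',onz('scene',222,255,0))
```

```text
cork [468.8 202.6   6. ]
atop [472.1 198.2 118. ]
pan [556.7   4.7  66. ]
stand [ 602.  -310.2   18. ]
tray [ 425.  -270.8   22. ]
spare [618.2 304.7   6. ]
cork_s [466.1 206.3   6. ]
atop_s [470.  201.5 118. ]
pan_s [553.2  11.9  66. ]
stand_s [ 598.1 -298.    18. ]
tray_s [ 419.8 -260.9   22. ]
garlic [703.  216.7  30. ]
jar [762.3 112.   53. ]
mug [771.  -90.3  24. ]
dialc [455.3  19.3  60. ]
dialb [423.9  18.2  30. ]
sparetop [619.3 304.8 118. ]
farscale [623.9  70.6  40. ]
edge [326.   30.5   0. ]
c1 [627.6 -35.5   0. ]
trayA [ 466.1 -212.7   22. ]
trayB [ 481.9 -310.4   22. ]
standA [ 647.7 -272.    18. ]
standB [ 575.5 -252.3   18. ]
standC [ 543. -337.   18.]
kettle [875.1 -59.7   0. ] bottle [873.6 168.    0. ]
```

Call:
drive_tool --motion '[0, 0, 0.243, 41.8, -36.5, 0, 0, 0, 0, 0.243, 41.8, -36.5, 0, 0, 0, 0, 0.243, 41.8, -36.5, 0, 0, 0, 0, 0.243, 41.8, -36.5, 0, 0, 0, 0, 0.243, 41.8, -36.5, 0, 0, 0, 0, 0.243, 41.8, -36.5, 0, 0, 0, 0, 0.243, 41.8, -36.5, 0, 0, 0, 0, 0.243, 41.8, -36.5, 0, 0, 0, 0, 0.243, 41.8, -36.5, 0, 0, 0, 0, 0.243, 41.8, -36.5, 0, 0, 0, 0, 0.243, 41.8, -36.5, 0, 0, 0, 0, 0.243, 41.8, -36.5, 0, 0]'

```text
t: 1.3
tcp_pos: [482.2, -196.5, 237.3]
eef_rot: [-179.9, -0.0, 0.2]
force: [-0.4, -0.9, 0.6]
gripper_width: 0.996
grip_force: 0.0
```

Call:
drive_tool --motion '[0, 0, 0, -1.1, -39.6, 0, 0, 0, 0, 0, -1.1, -39.6, 0, 0, 0, 0, 0, -1.1, -39.6, 0, 0, 0, 0, 0, -1.1, -39.6, 0, 0, 0, 0, 0, -1.1, -39.6, 0, 0, 0, 0, 0, -1.1, -39.6, 0, 0, 0, 0, 0, -1.1, -39.6, 0, 0, 0, 0, 0, -1.1, -39.6, 0, 0, 0, 0, 0, -1.1, -39.6, 0, 0, 0, 0, 0, -1.1, -39.6, 0, 0]'

```text
t: 2.3
tcp_pos: [469.2, 195.9, 237.3]
eef_rot: [180.0, 0.0, 0.1]
force: [0.6, -1.1, 0.1]
gripper_width: 1.0
grip_force: 0.0
```

Run:
```python
from h import *
print(status.get_state()['tcp_pos'])
t=snap('top','top1'); s=snap('scene','scene1')
a=cv2.resize(t[230:330,230:330],None,fx=4,fy=4,interpolation=cv2.INTER_CUBIC)
b=cv2.resize(s[190:330,290:430],None,fx=400/140,fy=400/140,interpolation=cv2.INTER_CUBIC)
cv2.imwrite('pics/crop2.png',np.hstack([a,b]))
```

```text
[469.15031497 195.8871314  237.26022815]
```

View pics/crop2.png

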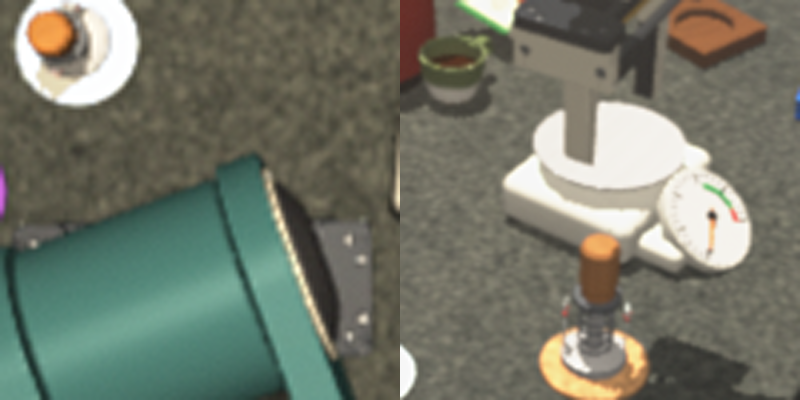

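The top view of the gripper is blocked by the arm. The scene view shows the near fingertip at about (493,247), with the tamper below it.

Run:
```python
from h import *
for X in ([469,242,218],[469,260,218],[469,196,218],[470.5,200,118],[470.5,200,6],[469,150,218]): print(X,proj('scene',X))
```

```text
[469, 242, 218] [354.006854   245.66928396]
[469, 260, 218] [349.72369657 250.19796012]
[469, 196, 218] [364.5040326  234.57065285]
[470.5, 200, 118] [360.20822681 274.86334246]
[470.5, 200, 6] [357.43543288 314.97179413]
[469, 150, 218] [374.4006631  224.10732481]
```

Call:
drive_tool --motion '[0, 0, 0, 0.1, -0.4, 4, 0, 0, 0, 0, 0.1, -0.4, 8, 0, 0, 0, 0, 0.1, -0.4, 11.5, 0, 0, 0, 0, 0.1, -0.4, 13.8, 0, 0, 0, 0, 0.1, -0.4, 13.8, 0, 0, 0, 0, 0.1, -0.4, 13.8, 0, 0, 0, 0, 0.1, -0.4, 13.8, 1, 0, 0, 0, 0.1, -0.4, 13.8, 1, 0, 0, 0, 0.1, -0.4, 13.8, 1, 0, 0, 0, 0.1, -0.4, 13.8, 1, 0, 0, 0, 0.1, -0.4, 13.8, 1, 0, 0, 0, 0.1, -0.4, 13.8, 1]'

```text
t: 3.6
tcp_pos: [470.4, 199.6, 99.7]
eef_rot: [-180.0, -0.0, -0.0]
force: [0.7, 0.5, 0.4]
gripper_width: 0.532
grip_force: 0.0
```

Call:
drive_tool --motion '[0, 0, 0, 0, 0, 0, 1, 0, 0, 0, 0, 0, 0, 1, 0, 0, 0, 0, 0, 0, 1, 0, 0, 0, 0, 0, 0, 1, 0, 0, 0, 0, 0, 0, 1, 0, 0, 0, 0, 0, 0, 1]'

```text
t: 4.2
tcp_pos: [470.3, 199.6, 99.6]
eef_rot: [-180.0, 0.0, -0.0]
force: [-0.0, 1.1, -2.0]
gripper_width: 0.319
grip_force: 30.0
```

Call:
drive_tool --motion '[0, 0, 0, 0, 0, -1, 1, 0, 0, 0, 0, 0, -4, 1, 0, 0, 0, 0, 0, -8, 1, 0, 0, 0, 0, 0, -11, 1, 0, 0, 0, 0, 0, -11, 1, 0, 0, 0, 8.5, 4, -11, 1, 0, 0, 0, 8.5, 8, -11, 1, 0, 0, 0, 8.5, 12, -11, 1, 0, 0, 0, 8.5, 16, -11, 1, 0, 0, 0, 8.5, 19.3, -11, 1, 0, 0, 0, 8.5, 19.3, -11, 1, 0, 0, 0, 8.5, 19.3, -11, 1]'

```text
t: 5.4
tcp_pos: [555.0, 6.1, 208.8]
eef_rot: [-180.0, 0.1, -0.1]
force: [0.3, 0.5, -2.2]
gripper_width: 0.319
grip_force: 30.0
```

Run:
```python
from h import *
print(status.get_state()['tcp_pos'],status.get_state()['force'])
t=snap('top','top2'); s=snap('scene','scene2')
a=cv2.resize(t[230:330,300:400],None,fx=4,fy=4,interpolation=cv2.INTER_CUBIC)
b=cv2.resize(s[150:290,290:430],None,fx=400/140,fy=400/140,interpolation=cv2.INTER_CUBIC)
cv2.imwrite('pics/crop3.png',np.hstack([a,b]))
```

```text
[555.00303764   6.10949444 208.76653962] [ 0.30012773  0.45986533 -2.22650653]
```

View pics/crop3.png

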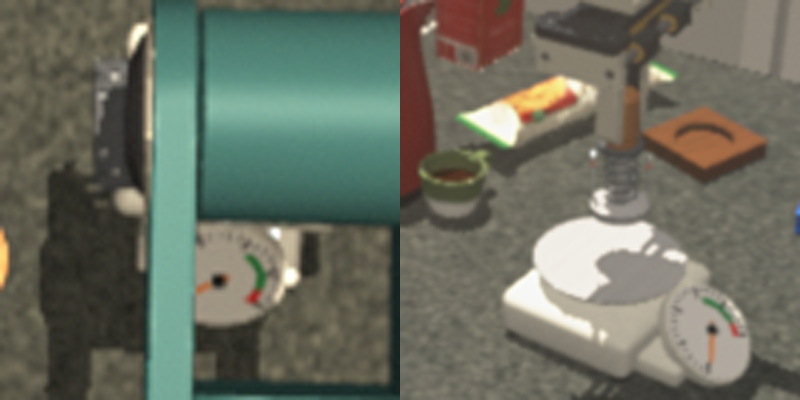

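Call:
drive_tool --motion '[0, 0, 0, 0, 0, 2.5, 1, 0, 0, 0, 0, 0, 4, 1, 0, 0, 0, 0, 0, 4.5, 1, 0, 0, 0, 0, 0, 4.8, 1, 0, 0, 0, 0, 0, 5.1, 1, 0, 0, 0, 0, 0, 5.4, 1, 0, 0, 0, 0, 0, 5.4, 1, 0, 0, 0, 0, 0, 5.4, 1, 0, 0, 0, 0, 0, 5.4, 1]'

```text
t: 6.4
tcp_pos: [555.5, 6.7, 156.4]
eef_rot: [-180.0, -0.1, -0.0]
force: [-2.0, 2.0, 5.3]
gripper_width: 0.318
grip_force: 30.0
```

Run:
```python
from h import *
F=[]
for i in range(3):
    s=snap('scene','scene3'); st=status.get_state(); F.append(st['force'][2])
print(F,st['tcp_pos'])
b=cv2.resize(s[170:280,315:425],None,fx=500/110,fy=500/110,interpolation=cv2.INTER_CUBIC)
cv2.imwrite('pics/crop4.png',b)
```

```text
[np.float64(4.9866070833326015), np.float64(6.157273956129521), np.float64(4.866957321900516)] [555.52270679   6.65226128 156.30881834]
```

View pics/crop4.png

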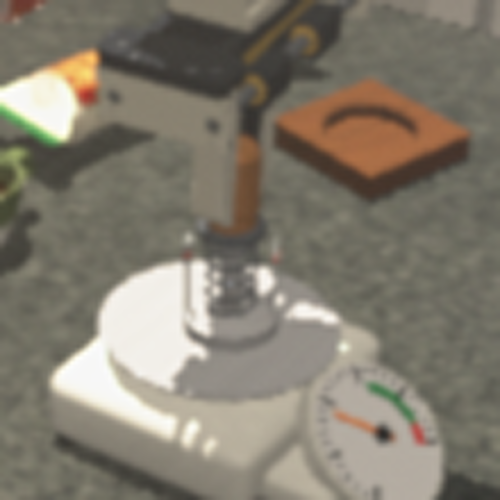

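The tamper is standing upright on the pan at crop (232,320). The needle has moved off zero and points upper left from (385,433). Now I'll press further in small steps.

Call:
drive_tool --motion '[0, 0, 0, 0, 0, 0.3, 1, 0, 0, 0, 0, 0, 0.6, 1, 0, 0, 0, 0, 0, 0.9, 1, 0, 0, 0, 0, 0, 1.2, 1, 0, 0, 0, 0, 0, 1.5, 1, 0, 0, 0, 0, 0, 1.7, 1, 0, 0, 0, 0, 0, 1.7, 1, 0, 0, 0, 0, 0, 1.7, 1, 0, 0, 0, 0, 0, 1.7, 1]'

```text
t: 7.45
tcp_pos: [555.6, 6.7, 140.2]
eef_rot: [-180.0, -0.1, -0.0]
force: [-7.3, 3.2, 14.4]
gripper_width: 0.318
grip_force: 30.0
```

Run:
```python
from h import *
F=[]
for i in range(3):
    s=snap('scene','scene4'); st=status.get_state(); F.append(st['force'][2])
print(F,st['tcp_pos'])
b=cv2.resize(s[205:275,345:395],None,fx=8,fy=8,interpolation=cv2.INTER_CUBIC)
c=cv2.resize(s[240:290,375:425],None,fx=8,fy=8,interpolation=cv2.INTER_CUBIC)
im=np.zeros((560,800,3),np.uint8); im[:,:400]=b; im[:400,400:]=c
cv2.imwrite('pics/crop5.png',im)
```

```text
[np.float64(14.015809198508697), np.float64(13.67681393044221), np.float64(14.45937607038385)] [555.58791409   6.71081765 140.19374689]
```

View pics/crop5.png

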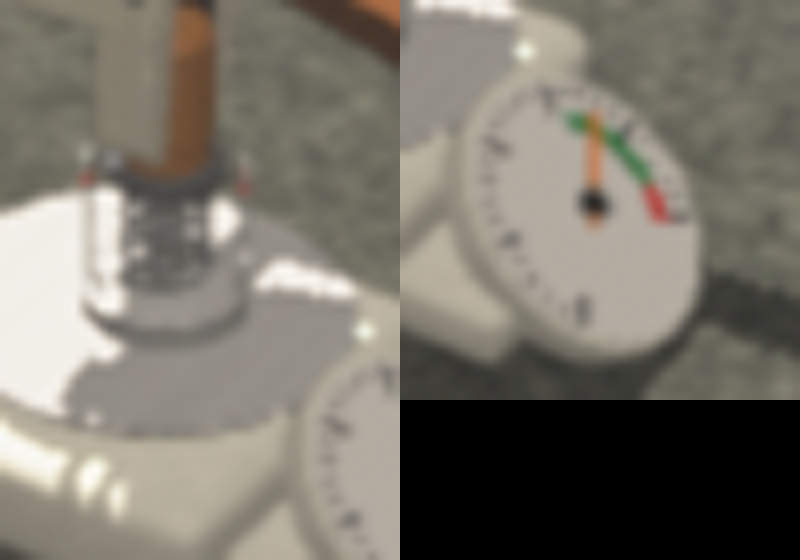

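The needle at (595,115) in the crop is in the green at about 17.5 N. By push and height the travel is about 12 mm, so I'll press about 2 mm more and hold.

Call:
drive_tool --motion '[0, 0, 0, 0, 0, 0.15, 1, 0, 0, 0, 0, 0, 0.28, 1, 0, 0, 0, 0, 0, 0.28, 1, 0, 0, 0, 0, 0, 0.28, 1, 0, 0, 0, 0, 0, 0.28, 1, 0, 0, 0, 0, 0, 0.28, 1, 0, 0, 0, 0, 0, 0.28, 1, 0, 0, 0, 0, 0, 0.28, 1, 0, 0, 0, 0, 0, 0.28, 1, 0, 0, 0, 0, 0, 0.28, 1, 0, 0, 0, 0, 0, 0.28, 1, 0, 0, 0, 0, 0, 0.28, 1]'

```text
t: 8.8
tcp_pos: [555.6, 6.7, 137.6]
eef_rot: [-180.0, -0.1, -0.0]
force: [-6.5, 3.2, 16.1]
gripper_width: 0.317
grip_force: 30.0
```

Run:
```python
from h import *
F=[]
for i in range(3):
    s=snap('scene','scene5'); st=status.get_state(); F.append(st['force'])
print(F,st['tcp_pos'],st['eef_rot'])
b=cv2.resize(s[205:275,345:395],None,fx=8,fy=8,interpolation=cv2.INTER_CUBIC)
c=cv2.resize(s[240:290,375:425],None,fx=8,fy=8,interpolation=cv2.INTER_CUBIC)
im=np.zeros((560,800,3),np.uint8); im[:,:400]=b; im[:400,400:]=c
cv2.imwrite('pics/crop6.png',im)
```

```text
[array([-7.02494002,  2.92084226, 15.24262675]), array([-7.03686059,  2.54027027, 15.8177307 ]), array([-7.21542239,  2.93662338, 15.41245365])] [555.58479939   6.6917859  137.53995428] [-1.79980561e+02 -7.60779977e-02 -9.28484101e-03]
```

View pics/crop6.png

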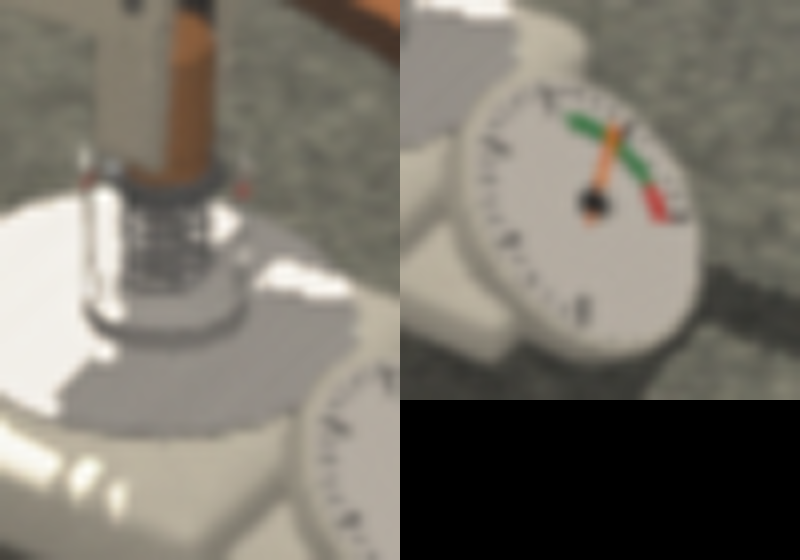

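Pressed to the line: needle at crop (612,130), about 19 N and well inside the green, with a push of 15.5 N (about 14 mm) held for over a second. The spring is sound, so this tamper goes in the stand. I'll lift it and refine the stand's position.

Call:
drive_tool --motion '[0, 0, 0, 0, 0, -0.5, 1, 0, 0, 0, 0, 0, -1, 1, 0, 0, 0, 0, 0, -1.5, 1, 0, 0, 0, 0, 0, -2.2, 1, 0, 0, 0, 0, 0, -4, 1, 0, 0, 0, 0, 0, -7, 1, 0, 0, 0, 0, 0, -7.5, 1, 0, 0, 0, 0, 0, -7.5, 1]'

```text
t: 9.75
tcp_pos: [555.6, 6.4, 211.0]
eef_rot: [180.0, -0.1, -0.0]
force: [0.3, 0.3, -4.2]
gripper_width: 0.317
grip_force: 30.0
```

Run:
```python
from h import *
from scipy.optimize import least_squares
np.set_printoptions(precision=1,suppress=True)
def tri(pt,ps,z):
    r=least_squares(lambda q:np.r_[proj('top',[q[0],q[1],z])-pt,proj('scene',[q[0],q[1],z])-ps],[500,0]); return r.x,r.fun
print(tri([473.5,243.6],[396.8,198.4],18))
for z in(18,): print(onz('scene',396.8,198.4,z),onz('top',473.5,243.6,z))
print('ctrl',tri([285,295.7],[360.1,276],118))
st=status.get_state();print(st['tcp_pos'],st['force'])
```

```text
(array([ 600.9, -309.4]), array([-0.3,  0.3, -0.1, -0.8]))
[ 598.7 -305.2   18. ] [ 601.7 -310.2   18. ]
ctrl (array([470.9, 200. ]), array([-0.7,  0.5, -0.1, -1.2]))
[555.6   6.4 211. ] [ 0.3  0.3 -4.2]
```

Call:
drive_tool --motion '[0, 0, 0, 0.6, 4, 0, 1, 0, 0, 0, 1.2, 8.5, 0, 1, 0, 0, 0, 1.8, 13, 0, 1, 0, 0, 0, 2.4, 17.5, 0, 1, 0, 0, 0, 3, 22, 0, 1, 0, 0, 0, 3.8, 26.5, 0, 1, 0, 0, 0, 4.5, 30, 0, 1, 0, 0, 0, 4.5, 31.5, 2, 1, 0, 0, 0, 4.5, 31.5, 5, 1, 0, 0, 0, 4.5, 31.5, 7.5, 1, 0, 0, 0, 4.5, 31.5, 7.9, 1, 0, 0, 0, 4.5, 31.5, 7.9, 1]'

```text
t: 10.95
tcp_pos: [599.7, -308.1, 130.2]
eef_rot: [-179.9, 0.1, -0.0]
force: [-0.5, -0.5, -1.7]
gripper_width: 0.32
grip_force: 30.0
```

Run:
```python
from h import *
t=snap('top','top6'); s=snap('scene','scene6'); st=status.get_state(); print(st['tcp_pos'],st['force'])
a=cv2.resize(t[210:280,430:500],None,fx=400/70,fy=400/70,interpolation=cv2.INTER_CUBIC)
b=cv2.resize(s[150:220,360:430],None,fx=400/70,fy=400/70,interpolation=cv2.INTER_CUBIC)
cv2.imwrite('pics/crop7.png',np.hstack([a,b]))
```

```text
[ 600.60282819 -308.4986614   132.87872785] [ 0.95701368  0.3960925  -3.64503731]
```

View pics/crop7.png

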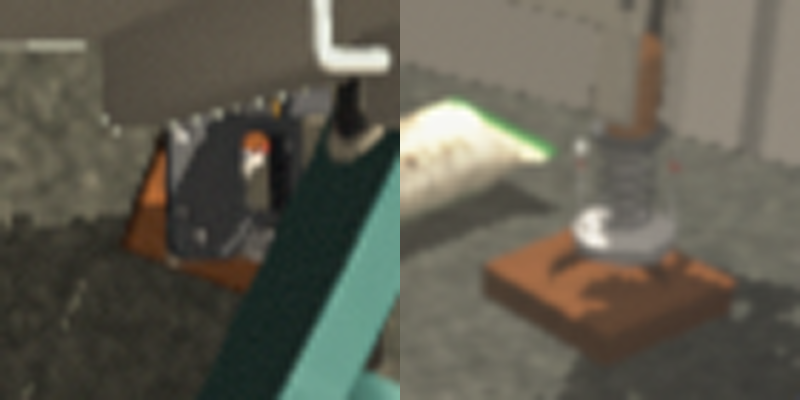

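The foot hovers above the stand in the scene view. It spans columns 574 to 676, giving a full-picture u of about 399.4, with its lower edge at v of about 195.9. I'll compare this with the prediction from the TCP.

Run:
```python
from h import *
th=np.linspace(0,2*np.pi,73)
def ell(cx,cy,z,r):
    p=np.array([proj('scene',[cx+r*np.cos(a),cy+r*np.sin(a),z]) for a in th]); return p[:,0].min(),p[:,0].max(),p[:,1].min(),p[:,1].max()
def crop(e): return [round((e[0]-360)*5.714+400),round((e[1]-360)*5.714+400),round((e[2]-150)*5.714),round((e[3]-150)*5.714)]
print('foot pred',crop(ell(600.6,-308.5,39.3,26)),crop(ell(600.6,-308.5,48.3,26)))
print('recess pred',crop(ell(601,-309.3,18,30)))
print('recess in crop4 coords',[ (e-o)*4.545 for e,o in zip(ell(601,-309.3,18,30),(315,315,170,170))])
for dx,dy in((5,0),(0,5)): print(crop(ell(600.6+dx,-308.5+dy,39.3,26)))
```

```text
foot pred [562, 664, 212, 262] [564, 666, 197, 246]
recess pred [551, 668, 244, 301]
recess in crop4 coords [np.float64(324.7918689516553), np.float64(417.43384448236293), np.float64(102.84982623979707), np.float64(148.82122040944407)]
[554, 655, 210, 259]
[558, 660, 216, 266]
```

Run:
```python
from h import *
def c(X): u=proj('scene',X); return np.round([(u[0]-360)*5.714+400,(u[1]-150)*5.714])
for z in (39.3,48,85,99,104,114,140): print(z,c([600.6,-308.5,z]))
s=cv2.imread('pics/scene6.png'); 
for v in (160,163,167,171,174,176,178,179,185,187,189,191): print(v,[tuple(int(q) for q in s[v,u]) for u in range(386,412)][:26] if v in(178,189) else '')
# handle (orange/brown) extents
hsv=cv2.cvtColor(s,cv2.COLOR_BGR2HSV)
for v in range(154,176): 
    r=[u for u in range(385,420) if 3<hsv[v,u,0]<15 and hsv[v,u,1]>90]; print(v,r[:1],r[-1:])
# pan scene press: foot extents earlier
```

```text
39.3 [613. 237.]
48 [615. 222.]
85 [622. 157.]
99 [624. 133.]
104 [625. 124.]
114 [627. 106.]
140 [632.  58.]
160 
163 
167 
171 
174 
176 
178 [(99, 116, 115), (96, 109, 110), (96, 110, 111), (98, 111, 113), (97, 108, 116), (95, 106, 124), (94, 106, 117), (95, 108, 110), (94, 106, 109), (90, 101, 103), (84, 92, 94), (86, 92, 95), (87, 93, 96), (87, 94, 97), (89, 95, 98), (91, 97, 99), (94, 103, 104), (94, 104, 105), (93, 101, 102), (96, 107, 108), (96, 108, 114), (90, 101, 118), (93, 102, 118), (98, 108, 114), (99, 111, 113), (98, 111, 112)]
179 
185 
187 
189 [(103, 116, 118), (103, 118, 121), (98, 114, 123), (104, 120, 133), (145, 158, 167), (180, 192, 200), (189, 202, 210), (219, 227, 232), (209, 220, 225), (150, 160, 166), (112, 118, 122), (100, 106, 108), (100, 106, 109), (103, 108, 111), (103, 107, 111), (106, 111, 114), (112, 118, 122), (121, 128, 133), (129, 136, 141), (132, 139, 145), (132, 139, 144), (128, 136, 140), (111, 120, 123), (100, 111, 112), (96, 108, 109), (95, 107, 107)]
191 
154 [] []
155 [] []
156 [403] [404]
157 [402] [404]
158 [402] [405]
159 [402] [405]
160 [402] [404]
161 [402] [404]
162 [402] [404]
163 [402] [404]
164 [402] [404]
165 [402] [404]
166 [402] [404]
167 [402] [404]
168 [402] [404]
169 [402] [403]
170 [402] [403]
171 [402] [403]
172 [397] [403]
173 [400] [401]
174 [] []
175 [] []
```

The foot reads +11 px against the prediction, the tongues +3.5 and the handle −2. So the tamper has pivoted about 4° in the pads, with its foot about 6 mm towards −x. I'll tilt the tool back about its y axis and recheck numerically.

Call:
drive_tool --motion '[0, 0.033, 0, 0, 0, 0, 1, 0, 0.065, 0, 0, 0, 0, 1, 0, 0.065, 0, 0, 0, 0, 1, 0, 0.065, 0, 0, 0, 0, 1, 0, 0.065, 0, 0, 0, 0, 1]'

```text
t: 11.55
tcp_pos: [600.3, -308.5, 132.2]
eef_rot: [180.0, -3.7, -0.0]
force: [-0.1, -0.0, -4.4]
gripper_width: 0.315
grip_force: 30.0
```

Run:
```python
from h import *
s=snap('scene','scene7'); st=status.get_state(); print(st['tcp_pos'],st['eef_rot'],st['force'])
p=st['tcp_pos']
for z in (44,85,128): print('pred axis',z,proj('scene',[p[0],p[1],z]).round(1))
g=s.astype(int).sum(2)//3
for v in (160,165,178,179,186,188,190,192): print(v,list(g[v,385:412]))
hsv=cv2.cvtColor(s,cv2.COLOR_BGR2HSV)
for v in (158,164,168,172): print(v,[u for u in range(385,420) if 3<hsv[v,u,0]<15 and hsv[v,u,1]>90])
# redness for tongues
for v in(175,177,179,181): print(v,list((s[v,385:412,2].astype(int)-s[v,385:412,1])))
# earlier: tilt in picture before pressing (scene2, tcp 555,6.1,208.8): 
for z in (119,160): print(proj('scene',[555,6.1,z]).round(1))
q=cv2.imread('pics/scene2.png').astype(int); 
v=int(proj('scene',[555,6.1,119])[1]+3); print(v,list(q[v,345:385].sum(1)//3))
v=int(proj('scene',[555,6.1,161])[1]); print([(v+k,list(q[v+k,345:385,2]-q[v+k,345:385,1])) for k in(-2,0,2)])
```

```text
[ 600.34698448 -308.45195626  132.03524147] [ 1.79993413e+02 -3.71326182e+00 -6.88932484e-03] [-0.33465412 -0.46444937 -2.88701842]
pred axis 44 [397.5 190.1]
pred axis 85 [398.9 177.6]
pred axis 128 [400.3 164.1]
160 [np.int64(125), np.int64(123), np.int64(124), np.int64(124), np.int64(124), np.int64(124), np.int64(124), np.int64(125), np.int64(123), np.int64(115), np.int64(117), np.int64(120), np.int64(120), np.int64(120), np.int64(118), np.int64(115), np.int64(110), np.int64(102), np.int64(96), np.int64(91), np.int64(87), np.int64(99), np.int64(113), np.int64(121), np.int64(125), np.int64(131), np.int64(135)]
165 [np.int64(125), np.int64(126), np.int64(124), np.int64(125), np.int64(124), np.int64(125), np.int64(124), np.int64(124), np.int64(121), np.int64(119), np.int64(120), np.int64(120), np.int64(120), np.int64(120), np.int64(119), np.int64(112), np.int64(99), np.int64(88), np.int64(83), np.int64(80), np.int64(87), np.int64(112), np.int64(124), np.int64(125), np.int64(127), np.int64(134), np.int64(135)]
178 [np.int64(130), np.int64(109), np.int64(104), np.int64(106), np.int64(1
[... 5403 characters left out ...]
64(3), np.int64(2), np.int64(2), np.int64(2), np.int64(5), np.int64(10), np.int64(6), np.int64(3), np.int64(3), np.int64(3), np.int64(6), np.int64(10), np.int64(13)]), (208, [np.int64(3), np.int64(2), np.int64(2), np.int64(1), np.int64(3), np.int64(3), np.int64(2), np.int64(2), np.int64(3), np.int64(2), np.int64(1), np.int64(8), np.int64(15), np.int64(9), np.int64(2), np.int64(2), np.int64(3), np.int64(1), np.int64(1), np.int64(2), np.int64(3), np.int64(3), np.int64(4), np.int64(4), np.int64(3), np.int64(3), np.int64(2), np.int64(1), np.int64(2), np.int64(2), np.int64(8), np.int64(27), np.int64(33), np.int64(13), np.int64(4), np.int64(3), np.int64(2), np.int64(2), np.int64(2), np.int64(2)])]
```

The foot is now centred at u=397.3 against 397.5 predicted, and the tongues are at 398.6 against 398.9, so it hangs vertically. I'll lower it into the recess, with world-down resolved in the tilted tool axes.

Call:
drive_tool --motion '[0, 0, 0, 0.02, 0.08, 0.8, 1, 0, 0, 0, -0.03, 0.08, 1.5, 1, 0, 0, 0, -0.07, 0.08, 2.1, 1, 0, 0, 0, -0.1, 0.08, 2.6, 1, 0, 0, 0, -0.12, 0.08, 2.8, 1, 0, 0, 0, -0.12, 0.08, 2.9, 1, 0, 0, 0, -0.12, 0.08, 2.95, 1, 0, 0, 0, -0.12, 0.08, 2.95, 1, 0, 0, 0, -0.12, 0.08, 2.95, 1]'

```text
t: 12.5
tcp_pos: [601.0, -309.3, 102.6]
eef_rot: [180.0, -3.7, -0.0]
force: [0.6, -0.5, -3.9]
gripper_width: 0.317
grip_force: 30.0
```

Run:
```python
from h import *
s=snap('scene','scene8'); st=status.get_state(); print(st['tcp_pos'],st['force'])
p=st['tcp_pos']
for z in (13,18,54): print('pred axis',z,proj('scene',[p[0],p[1],z]).round(1))
a=cv2.resize(s[150:220,350:440],None,fx=8,fy=8,interpolation=cv2.INTER_CUBIC)
cv2.imwrite('pics/crop8.png',a)
```

```text
[ 601.05708797 -309.27531903  102.61101544] [ 0.38334332 -0.26583116 -3.71871481]
pred axis 13 [396.5 199.1]
pred axis 18 [396.6 197.6]
pred axis 54 [397.7 186.9]
```

View pics/crop8.png

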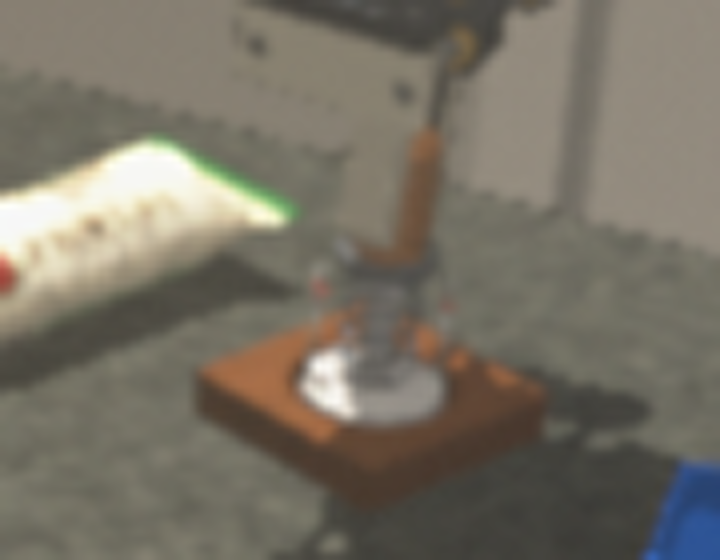

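The foot at crop (373,383) sits inside the recess with no contact force yet. I'll lower it to contact.

Call:
drive_tool --motion '[0, 0, 0, -0.01, 0, 0.08, 1, 0, 0, 0, -0.01, 0, 0.16, 1, 0, 0, 0, -0.01, 0, 0.16, 1, 0, 0, 0, -0.01, 0, 0.16, 1]'

```text
t: 12.95
tcp_pos: [601.5, -309.3, 101.8]
eef_rot: [180.0, -3.8, -0.0]
force: [0.9, 1.2, 4.9]
gripper_width: 0.314
grip_force: 30.0
```

On the floor at TCP z = 101.8 (101.6 expected), so I'll release.

Call:
drive_tool --motion '[0, 0, 0, 0, 0, -0.05, 0.5, 0, 0, 0, 0, 0, -0.05, 0.4, 0, 0, 0, 0, 0, -0.05, 0.2, 0, 0, 0, 0, 0, -0.05, 0, 0, 0, 0, 0, 0, -0.05, 0, 0, 0, 0, 0, 0, -0.05, 0, 0, 0, 0, 0, 0, -0.05, 0, 0, 0, 0, 0, 0, -0.05, 0]'

```text
t: 13.75
tcp_pos: [600.9, -309.2, 101.2]
eef_rot: [-180.0, -3.7, -0.0]
force: [-0.1, -1.0, -1.2]
gripper_width: 0.951
grip_force: 0.0
```

Call:
drive_tool --motion '[0, 0, 0, 0.2, 0, -3, 0, 0, 0, 0, 0.46, 0, -7, 0, 0, 0, 0, 0.78, 0, -12, 0, 0, 0, 0, 0.98, 0, -15, 0, 0, 0, 0, 0.98, 0, -15, 0, 0, 0, 0, -3, -8, -15, 0, 0, 0, 0, -8, -13, -15, 0, 0, 0, 0, -12, -17, -15, 0, 0, 0, 0, -12, -21, -15, 0, 0, 0, 0, -12, -21, -15, 0]'

```text
t: 14.75
tcp_pos: [470.0, -98.0, 242.1]
eef_rot: [-180.0, -3.7, -0.1]
force: [0.4, 1.6, 0.6]
gripper_width: 1.0
grip_force: 0.0
```

Run:
```python
from h import *
s=snap('scene','scene9'); t=snap('top','top9'); st=status.get_state(); print(st['tcp_pos'],st['t'],st['force'])
for n,X in dict(foot=[601,-309,13],line=[601,-309,54],top=[601,-309,120]).items(): print(n,proj('scene',X).round(1),proj('top',X).round(1))
d=s[:,:].astype(int)
for v in(185,186,187,188): print(v,[int(x) for x in d[v,380:415,2]-d[v,380:415,1]])
hs=cv2.cvtColor(s,cv2.COLOR_BGR2HSV); m=(hs[...,0]<15)&(hs[...,1]>110)
for v in range(160,186,3): print(v,[u for u in range(380,420) if m[v,u]])
ht=cv2.cvtColor(t,cv2.COLOR_BGR2HSV)
for v in range(226,262,3): print(v,[tuple(int(c) for c in ht[v,u]) for u in range(462,490,3)])
```

```text
[469.6430775  -95.77661956 242.90049813] 14.85 [-0.1709988  -0.76238881 -0.69147046]
foot [396.4 199.1] [472.5 244. ]
line [397.7 186.9] [476.9 243.3]
top [399.9 166.5] [484.6 242. ]
185 [3, 3, 3, 3, 2, 3, 2, 1, 5, 13, 9, 4, 2, 1, 3, 2, 3, 2, 2, 3, 2, 2, 2, 2, 5, 12, 7, 4, 1, 2, 1, 3, 3, 3, 2]
186 [3, 3, 3, 2, 2, 2, 2, 2, 15, 37, 22, 6, 1, 3, 3, 2, 2, 2, 2, 3, 2, 3, 1, 2, 9, 23, 13, 4, 1, 1, 2, 1, 2, 2, 1]
187 [3, 4, 3, 2, 2, 1, 1, 1, 11, 28, 16, 4, 3, 8, 14, 9, 5, 3, 3, 3, 2, 0, 1, 1, 6, 15, 12, 4, 2, 1, 2, 1, 2, 2, 2]
188 [3, 3, 2, 2, 3, 1, 2, 1, 4, 8, 10, 10, 17, 22, 28, 18, 6, 3, 3, 3, 2, 3, 2, 2, 5, 16, 16, 6, 3, 1, 1, 1, 2, 1, 1]
160 []
163 []
166 [395, 396, 397, 398, 399, 400, 401, 402, 403]
169 [395, 396, 397, 398, 399, 400, 401, 402, 403]
172 []
175 [397, 398]
178 [397, 398, 399]
181 []
184 []
226 [(19, 51, 85), (19, 55, 88), (19, 50, 82), (19, 54, 80), (18, 48, 79), (16, 57, 85), (21, 59, 87), (26, 47, 119), (26, 53, 101), (25, 52, 93)]
229 [(22, 48, 79), (15, 66, 85), (21, 54, 138), (12, 123, 149), (12, 176, 158), (12, 179, 162), (12, 178, 163), (12, 146, 141), (17, 75, 10
[... 912 characters left out ...]
(12, 127, 62), (12, 113, 126), (12, 180, 163), (13, 174, 144)]
250 [(13, 179, 167), (11, 159, 82), (19, 37, 146), (19, 39, 139), (18, 34, 136), (20, 36, 129), (14, 43, 126), (9, 115, 186), (12, 179, 161), (15, 114, 136)]
253 [(12, 177, 169), (12, 174, 95), (11, 172, 77), (12, 139, 81), (12, 117, 85), (12, 178, 133), (12, 179, 157), (13, 181, 161), (13, 181, 152), (25, 52, 94)]
256 [(12, 181, 148), (12, 177, 164), (12, 183, 134), (12, 179, 144), (12, 180, 166), (12, 179, 162), (12, 180, 160), (12, 178, 166), (12, 168, 156), (26, 46, 84)]
259 [(30, 46, 67), (18, 85, 54), (13, 172, 105), (12, 179, 147), (13, 180, 163), (12, 180, 164), (12, 177, 167), (13, 179, 167), (18, 79, 110), (26, 50, 87)]
```

After release the red marks are centred at (397.1,186.3) against (397.7,186.9) predicted. The handle top is at about (399,167) against (399.9,166.5), so the tamper is seated and upright and the arm is clear.

```bash
python3 -c "
from bench import close_job
print(close_job())"
```

```text
the job is handed in; nothing more can be done
None
```

The tamper from the cork coaster read about 19 N at the red line, inside the green band, so its spring is sound; I seated it upright in the wooden stand's recess, did not handle the spare, and handed the job in (verdict not shown).

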